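# Seat an aluminium offcut in the fixture corner and hold it there

## Robot

A 6-joint arm with a two-finger parallel gripper is mounted at the origin on the work surface. World frame = base frame: x ahead of the robot, y to its left, z up, the work surface at z = 0. Lengths are in m, angles in rad, forces in N, time in s.
With the tool pointing down it reaches from about 0.35 to 0.975 m from the base axis. Payload 4.9 kg.
Tool frame: the origin (TCP) lies midway between the tips of the shut fingers; the grasp point (between the pads) lies 19 mm behind it; z points along the fingers, y is the line along which they close (so a half turn about z gives the same grasp; the last joint's range is limited). The gripper opens to 85 mm and grips with 20 to 120 N. Pads are 22 mm wide; open, the fingers measure 114 mm over their backs; the gripper's body (76 mm by 85 mm) begins 54 mm behind the grasp point. The pads swing forward as they close: fully open they stand 13 mm farther back than shut.
Start: joints at [1.223, 0.053, 1.613, -0, 1.476, -0.119], TCP at [0.142, 0.609, 0.231] pointing down, gripper open.
Joint ranges: [-3.01, 3.01], [-1.01, 2.22], [0.06, 2.58], [-1.02, 4.17], [0.09, 2.62], [-3.14, 3.14]. Speed limits (rad/s): [2.57, 2.57, 3.14, 3.14, 3.14, 3.14].

## Interface

Orientations are given as a rotation vector (axis times angle).
In Python, from station import telemetry, optics, ctrl gives the robot as it stands.
- The arm moves only by the shell command python3 -m pendant 'ROWS' [FORCE]. ROWS is JSON, one flat list of numbers, 7 for each row, row after row: the turn, a rotation vector about the tool's x, y, z as a fraction of full scale, then the shift along the tool's x, y, z as a fraction of full scale, then the opening, from 0 (shut) to 1 (fully open). In form: [ax, ay, az, tx, ty, tz, fingers, ax, ay, az, tx, ty, tz, fingers, ...]. A call has 1 to 12 rows; each row is the pose to reach, as a shift and turn from the pose commanded when the call began, along the tool's axes at that moment; what a row does not reach only later rows make up. Full scale, the value 1, is 300 mm for a shift and 30 degrees for a turn. A row lasts 1/8 s, in which the tool goes at most 62.5 mm and 10.7 degrees, less where a joint would pass 70% of its speed; a pose out of reach is approached as far as the arm can. A call with a number of a shift or a turn outside -1 to 1 is refused whole. A call with a gripper value outside its range is refused whole. The fingers move at their own pace and stop on an object; FORCE is the grip in N (left out, the last holds). Time passes only in rows, so rows that repeat a pose let the fingers close. It gives the time, the measured TCP pose, the force, the opening and the grip force at its end, in the units of the state.
- telemetry.get_obs(): the state, without advancing time (a new reading comes with each control period).
- optics.get_image(name): name is "scene" or "top"; returns a dict with "image" (420x560x3 uint8, red, green, blue), "depth" (420x560 float32, m along the optical axis (not along the pixel's ray), 0 where there is no reading), "fx", "fy", "cx", "cy" (pixels), "dist_coeffs" ([k1, k2, p1, p2, k3] as OpenCV has them; the pictures are not rectified), "rvec" (rotation vector, rad) and "tvec" (3), from world to camera coordinates, as OpenCV has them. Camera axes: x right, y down, z forward; pixel columns grow to the right and rows downward; lengths in m; the calibration is good to about 2 mm. A picture is of the moment at which its call begins.
- ctrl.finish_job(): hands the job in; it is judged then, once.
The state is a dict: "t": time; "q": joint angles; "dq": joint speeds; "effort": joint torques, N m; "tool_pos": TCP position; "tool_rot": TCP orientation; "contact_force": force on the tool from outside, world axes, zero at the start; "wrist_torque": the same for the moment, N m; "opening": finger opening in m; "grip_force": force on a finger pad.
Only numpy, scipy, OpenCV 4.12 (cv2) and the standard library are available. Lean on these libraries where they do the work, as an engineer would, in place of code of your own. Each camera call takes 0.05 s, during which the arm holds its last target. There are 200 camera calls.

## Task

First blow the chips off the green locating fixture by pressing the yellow air treadle fully down to its stop for a moment, and let it come back up. Then stand the blue-topped aluminium offcut on the fixture, long side along the steel fence and end against the red stop block, and press it firmly (about ten newtons each way) down on the bed, against the fence and against the stop all at once, square and flat. Finish while still holding it pressed there, ready for a colleague to clamp it, and leave the other things on the bench where they are.

Things in the scene. Friction and masses are not known exactly. Their poses are not given: they have to be found in the camera images.
- offcut_center (a point): Loose workpiece: plain aluminium bar offcut, a block 40 (its x) x 60 (its y) x 75 mm high (its z), about 0.5 kg, top dyed blue, standing upright on the bench at the start. Its oiled metal slides easily on the fixture (friction about 0.25). This point is its centre, half-way up; axes along its edges, z up. It can be gripped across its 40 mm sides; only the part above the fence and stop is free to grip once it is seated.
- offcut_foot (a point): Centre of the offcut's underside, 37.5 mm below offcut_center, same axes.
- bed_top (a point): Centre of the upper face of the fixture's bed, a fixed green plate 150 (x) x 240 (y) x 12 mm lying on the bench. Axes of the fixture: x across the bed towards the fence, y along the fence, on the side of the stop, z up. The top is flat and lies 12 mm above the bench.
- bed: The same fixed green bed plate; origin at the centre of its underside, axes as bed_top.
- fence: Fixed plain steel bar on the bed along its +x edge: 20 (x) x 240 (y) x 20 mm high, its top 20 mm above the bed. Origin at the centre of its underside, axes parallel to the bed's.
- fence_face (a point): Middle of the fence's working face (the face looking to the bed's -x), 10 mm above the bed; axes parallel to the bed's. The offcut's long side goes against this face.
- stop: Fixed red stop block on the bed near the fence: 50 (x) x 40 (y) x 30 mm high, with a small bolt head 8 mm high and 18 mm wide on top; it does not slide. Origin at the centre of its underside, axes parallel to the bed's. Its place along the fence differs from start to start.
- stop_face (a point): Middle of the stop's working face (the face looking to the bed's -y), 15 mm above the bed; axes parallel to the bed's. The offcut's 40 mm wide end goes against this face.
- pedal (a joint): Hinge of the treadle's yellow pedal, rad: 0 is up (at rest), 0.26 is fully down on its stop. Sprung: it starts to move at about 3.5 N on the pad, needs about 9 N at the stop, and returns by itself.
- pedal_pad (a point): Centre of the top of the black rubber pad (50 x 58 mm) on the pedal's free end, about 53 mm above the bench when up; the hinge lies 93 mm away in the pedal's +x direction and about level with the pad, so the pad goes down by about 24 mm when pressed home. The pedal is 62 mm wide; the grey base below it (150 x 90 mm) is fixed to the bench.
- round_offcut: Bystander: round steel offcut, 40 mm diameter, 60 mm high, standing. Leave it. Origin: centre of its underside.
- wrench: Bystander: open wrench 180 mm long lying between the robot and the fixture. Leave it.
- oil_can: Bystander: yellow oil bottle, 60 mm diameter, 150 mm high. Leave it. Origin: centre of its underside.
- mug: Bystander: white mug, 80 mm diameter, 90 mm high. Leave it. Origin: centre of its underside.
- bush: Bystander: small flanged brass bush, 44 mm diameter, 35 mm high. Leave it. Origin: centre of its underside.
There are look-alikes about, which are no part of the job. Of the things shaped like the part that bears offcut_center, the aluminium one is meant.

How it is judged:
On the way, in this order (a step that is already met when the one before it is completed fails the run):
1. the pedal is pressed down to its stop, with the offcut not yet in the fixture corner (value of joint pedal above 0.235 rad and horizontal distance between offcut_foot and stop_face above 0.07 m), for 0.3 s.
2. then the offcut stands in the corner of bed, fence and stop, pressed against all three, with the pedal up again (z of offcut_foot in the frame of bed_top between -0.003 and 0.003 m and x of offcut_foot in the frame of fence_face between -0.0235 and -0.017 m and y of offcut_foot in the frame of stop_face between -0.0335 and -0.027 m and angle between the y axis of offcut_center and the y axis of fence, either way round below 0.05 rad and angle between offcut_center's own z axis and vertical below 0.04 rad and contact force between offcut and fence above 3 N and contact force between offcut and stop above 3 N and contact force between offcut and bed above 9 N and value of joint pedal below 0.05 rad), for 0.3 s.
At the end, for the whole second after the job is handed in: Offcut upright on the bed (3 mm, 0.04 rad), within 3.5 mm of fence and stop, parallel to the fence within 0.05 rad, still; the robot touching it with over 3 N; over 3 N on the fence, over 3 N on the stop, over 9 N on the bed (its weight included); pedal up (under 0.05 rad) (all of step 2 and contact force between any of the fingers, the arm and offcut above 3 N and linear speed of offcut below 0.02 m/s); the arm keeps its last pose, push and grip.
It fails at once if another thing on the bench is moved by more than 25 mm (distance of any of round_offcut, wrench, oil_can, mug, bush from where it was at the start of the episode above 0.025 m).
It also fails if it takes over 56 s, if anything falls off the work surface, if the arm or the gripper's body presses on something with over 40 N, if the wrist force passes 120 N, or if a joint passes its speed limit or range.

## Working session

There is one attempt and no reset: what is moved stays moved. The work goes in short steps, Python scripts to look and compute and a shell command to move; the robot and the scene stay as the last step left them, time stands still between calls to the robot, and variables do not carry over. Pictures are saved under pics/ and viewed, at most 10 in all, crops included, and the job is handed in when it is done.

```bash
mkdir -p pics; ls; cat > h.py <<'E'
import numpy as np, cv2
from scipy.spatial.transform import Rotation as R
from station import telemetry, optics, ctrl
def shot(n,f):
    d=optics.get_image(n); np.save(f'pics/{f}.npy',d,allow_pickle=True)
    cv2.imwrite(f'pics/{f}.png',d['image'][:,:,::-1]); return d
def load(f): return np.load(f'pics/{f}.npy',allow_pickle=True).item()
def cloud(d):
    K=np.array([[d['fx'],0,d['cx']],[0,d['fy'],d['cy']],[0,0,1]])
    h,w=d['depth'].shape; u,v=np.meshgrid(np.arange(w),np.arange(h))
    p=cv2.undistortPoints(np.stack([u,v],-1).reshape(-1,1,2).astype(float),K,np.array(d['dist_coeffs'],float)).reshape(h,w,2)
    z=d['depth'][...,None]; c=np.concatenate([p*z,z],-1)
    Rm=R.from_rotvec(np.ravel(d['rvec'])).as_matrix()
    P=(c-np.ravel(d['tvec']))@Rm; P[d['depth']==0]=np.nan; return P
E
python3 - <<'E'
from h import *
o=telemetry.get_obs(); print({k:np.round(v,3) for k,v in o.items()})
for n in('top','scene'):
    d=shot(n,n); print(n,np.ravel(d['rvec']),np.ravel(d['tvec']),d['fx'])
E
```

```text
pics
{'t': np.float64(0.0), 'q': array([ 1.223,  0.053,  1.614,  0.   ,  1.476, -0.119]), 'dq': array([ 0.   , -0.002,  0.001,  0.002,  0.002,  0.   ]), 'effort': array([-1.0000e-03, -3.9367e+01, -3.7018e+01, -0.0000e+00,  7.0000e-03,
        0.0000e+00]), 'tool_pos': array([0.142, 0.608, 0.23 ]), 'tool_rot': array([-3.590e-01, -3.121e+00,  3.000e-03]), 'contact_force': array([ 0.276, -0.044, -0.132]), 'wrist_torque': array([ 0.008,  0.023, -0.003]), 'grip_force': np.float64(0.0), 'opening': np.float64(0.085)}
top [ 2.1731649  -2.11478815  0.15995484] [-0.00900071  0.47822581  1.10347578] 384.8412945019856
scene [ 1.61977223  1.95092832 -0.80901429] [ 0.06781127 -0.26889922  1.52687333] 413.32749091962665
```

View pics/top.png

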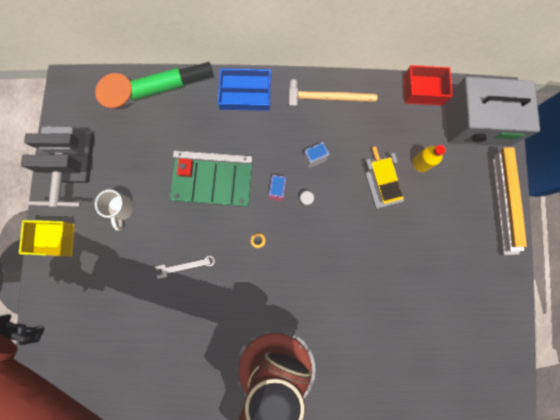

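View pics/scene.png

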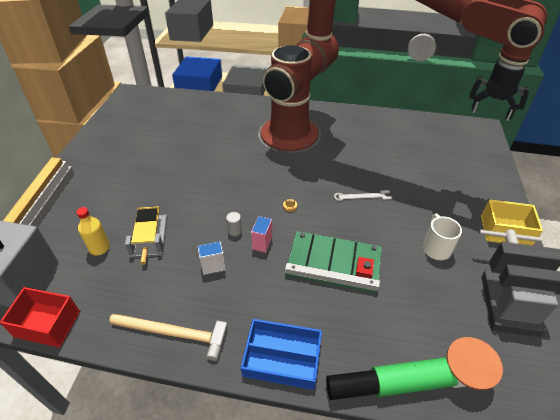

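Two blue-topped blocks are visible. One is at top (277,186) / scene (261,235) with red/pink sides. The other is at top (317,153) / scene (211,258) with grey metallic sides, and that one fits "aluminium". The pedal is at top (385,177), the fixture at (212,180) and the red stop at (184,167). I'll confirm with one enlarged crop and measure.

```bash
python3 - <<'E'
from h import *
d=load('scene'); im=d['image'][195:290,120:400,::-1]; cv2.imwrite('pics/crop1.png',cv2.resize(im,None,fx=2.8,fy=2.8,interpolation=cv2.INTER_CUBIC))
d=load('top'); P=cloud(d); im=d['image'].astype(int); hsv=cv2.cvtColor(d['image'],cv2.COLOR_RGB2HSV)
H,S,V=[hsv[...,i].astype(int) for i in range(3)]
def reg(name,box,m,zr):
    x0,x1,y0,y1=box; k=np.zeros(H.shape,bool);k[y0:y1,x0:x1]=1
    k&=m&(P[...,2]>zr[0])&(P[...,2]<zr[1]); q=P[k]
    if len(q)<5: print(name,len(q));return
    r=cv2.minAreaRect(q[:,:2].astype(np.float32)*1000)
    print(name,len(q),'med',np.round(np.median(q,0),4),'rect',np.round(r[0],1),np.round(r[1],1),round(r[2],1))
T=H>-1
reg('alu',(295,340,135,175),(H>95)&(H<130)&(S>100),(.05,.1))
reg('aluz',(295,340,135,175),T,(.065,.1))
reg('pink',(262,292,168,205),T,(.065,.1))
reg('bed',(165,260,145,212),(H>60)&(H<95)&(S>80),(.004,.02))
reg('fence',(165,260,145,212),(S<50)&(V>120),(.024,.045))
reg('stop',(165,260,145,212),((H<8)|(H>172))&(S>150),(.034,.06))
reg('pad',(360,410,140,215),(V<60),(.035,.08))
reg('yellow',(360,410,140,215),(H>20)&(H<35)&(S>150),(.02,.1))
reg('round',(296,318,188,210),T,(.05,.08))
reg('bush',(245,270,230,252),T,(.02,.08))
reg('oil',(405,450,135,180),T,(.05,.2))
reg('orange handle',(365,385,140,165),(H>8)&(H<22)&(S>150),(.0,.2))
k=P[174:196,362:408:1]
for v in range(150,210,4): print(v,[int(1000*z) if z==z else 0 for z in P[v,366:408:3,2]])
E
```

```text
alu 214 med [ 0.636  -0.104   0.0759] rect [ 636.4 -104.3] [36.3 55. ] 23.0
aluz 261 med [ 0.6346 -0.1025  0.0757] rect [ 636.  -103.4] [40.5 57.4] 27.0
pink 287 med [0.5303 0.0066 0.0758] rect [531.7   7.1] [39.8 60.3] 83.4
bed 2632 med [0.544  0.1977 0.0125] rect [550.5 212.5] [238.3 128.4] 86.9
fence 532 med [0.6246 0.2088 0.0321] rect [625.5 208.8] [241.9  23.3] 88.1
stop 182 med [0.5848 0.2857 0.0423] rect [588.2 290.2] [40.  49.7] 87.7
pad 0
yellow 593 med [ 0.5836 -0.3111  0.0499] rect [ 584.2 -311.4] [174.7  65.5] 13.9
round 147 med [ 0.5026 -0.0793  0.0602] rect [501.8 -79.3] [38.6 35.3] 0.6
bush 5 med [0.3646 0.0572 0.0289] rect [367.6  54.8] [ 3. 17.] 33.4
oil 475 med [ 0.6237 -0.4304  0.1026] rect [ 629.6 -436.3] [60.8 51.3] 33.1
orange handle 56 med [ 0.6509 -0.291   0.0255] rect [ 650.9 -290.7] [42.3 12.5] 17.4
150 [-3, 0, 17, 24, 2, 1, -2, -1, 0, 0, 1, 1, 0, 0]
154 [0, -3, 1, 25, 25, -3, 1, 0, 0, 56, 0, 0, 2, -2]
158 [-4, 0, 2, 26, 27, 13, 8, 11, 49, 55, 0, 0, 0, 0]
162 [51, 55, 11, 52, 49, 50, 52, 49, 48, 52, 55, 0, -3, 0]
166 [39, 53, 49, 46, 51, 47, 52, 44, 51, 49, -3, 0, -2, 3]
170 [25, 43, 7, 52, 46, 49, 50, 47, 51, 48, 0, -2, -1, 0]
174 [6, 6, 13, 48, 46, 47, 48, 53, 46, 49, 2, 0, 0, 0]
178 [0, 10, 7, 40, 51, 47, 48, 49, 44, 55, 50, 0, -1, 0]
182 [0, 8, 12, 13, 47, 52, 50, 47, 47, 50, 53, 1, 0, 3]
186 [-1, 4, 6, 6, 45, 51, 52, 53, 52, 54, 51, -3, -2, 0]
190 [0, -2, 9, 10, 10, 52, 53, 52, 54, 56, 54, 52, 0, 0]
194 [1, 0, 8, 12, 8, 45, 53, 56, 53, 53, 53, 54, -3, 0]
198 [0, 0, -2, 8, 10, 7, 52, 52, 54, 57, 51, 49, 49, 0]
202 [0, 2, 0, 8, 9, 11, 48, 52, 10, 15, 10, -1, 0, -1]
206 [0, 6, 2, 6, 12, 11, -3, -1, -4, 4, 2, -1, -1, -1]
```

View pics/crop1.png

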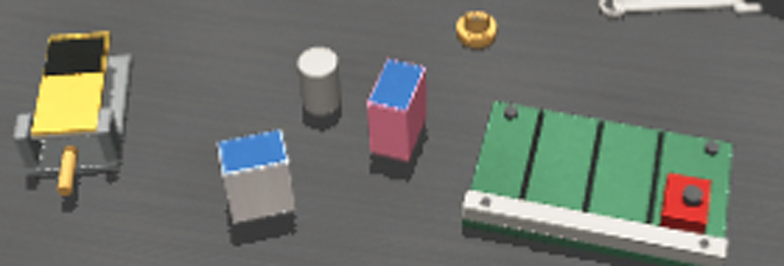

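The crop confirms it: the grey-sided block at crop (255,180) is the aluminium offcut, the pink one is the look-alike, and the black pad is at crop (78,55). Next I'll refine the poses by plane intersection.

```bash
cat >> h.py <<'E'
def onplane(d,uv,z):
    K=np.array([[d['fx'],0,d['cx']],[0,d['fy'],d['cy']],[0,0,1]])
    p=cv2.undistortPoints(np.asarray(uv,float).reshape(-1,1,2),K,np.array(d['dist_coeffs'],float)).reshape(-1,2)
    Rm=R.from_rotvec(np.ravel(d['rvec'])).as_matrix(); c=-Rm.T@np.ravel(d['tvec'])
    r=np.c_[p,np.ones(len(p))]@Rm; return c+r*((z-c[2])/r[:,2])[:,None]
def blob(d,box,cond,z):
    hsv=cv2.cvtColor(d['image'],cv2.COLOR_RGB2HSV).astype(int); m=cond(hsv[...,0],hsv[...,1],hsv[...,2])
    k=np.zeros(m.shape,np.uint8); x0,x1,y0,y1=box; k[y0:y1,x0:x1]=m[y0:y1,x0:x1]
    n,l,s,_=cv2.connectedComponentsWithStats(k); i=1+np.argmax(s[1:,4]); v,u=np.nonzero(l==i)
    q=onplane(d,np.c_[u,v],z)[:,:2]*1000
    r=cv2.minAreaRect(q.astype(np.float32)); C=np.cov(q.T); w,e=np.linalg.eigh(C)
    print('  n',len(q),'mean',np.round(q.mean(0),1),'pca',np.round(np.sqrt(12*w),1),'long axis deg',round(np.degrees(np.arctan2(e[1,1],e[0,1])),1),'rect',np.round(r[0],1),np.round(r[1],1),round(r[2],1))
E
python3 - <<'E'
from h import *
t=load('top');s=load('scene')
blue=lambda H,S,V:(H>95)&(H<130)&(S>100)
red=lambda H,S,V:((H<8)|(H>172))&(S>150)
blk=lambda H,S,V:(V<50)
wht=lambda H,S,V:(S<50)&(V>140)
print('alu');blob(t,(295,340,135,175),blue,.075);blob(s,(190,235,235,285),blue,.075)
print('fence');blob(t,(165,260,145,168),wht,.032);blob(s,(280,390,250,295),wht,.032)
print('stop');blob(t,(165,260,145,212),red,.042);blob(s,(350,380,250,285),red,.042)
print('pad');blob(t,(375,405,178,204),blk,.053);blob(s,(130,165,200,225),blk,.053)
yel=lambda H,S,V:(H>20)&(H<35)&(S>150)
print('ped');blob(t,(360,410,140,215),yel,.05);blob(s,(120,170,200,250),yel,.05)
E
```

```text
alu
  n 217 mean [ 636.2 -104.2] pca [35.  54.5] long axis deg 116.5 rect [ 636.8 -103.8] [36.6 54.9] 25.4
  n 238 mean [ 633.3 -105.5] pca [35.4 56. ] long axis deg 114.9 rect [ 633.2 -105.5] [35. 56.] 25.3
fence
  n 585 mean [625.4 209.2] pca [ 23.3 240.2] long axis deg 86.8 rect [624.6 209.9] [241.7  25. ] 86.8
  n 641 mean [625.2 208.7] pca [ 21.4 240.1] long axis deg 87.0 rect [624.9 208.8] [239.8  22.2] 87.2
stop
  n 187 mean [586.9 287.3] pca [41.7 54.1] long axis deg 176.2 rect [588.1 288.5] [41.2 50.6] 84.7
  n 254 mean [597.  287.8] pca [41.4 62.6] long axis deg 178.4 rect [594.8 289.1] [39.5 60.5] 87.1
padTraceback (most recent call last):
  File "<stdin>", line 10, in <module>
  File "h.py", line 23, in blob
    n,l,s,_=cv2.connectedComponentsWithStats(k); i=1+np.argmax(s[1:,4]); v,u=np.nonzero(l==i)
                                                     ~~~~~~~~~^^^^^^^^^
    return _wrapfunc(a, 'argmax', axis=axis, out=out, **kwds)
    return bound(*args, **kwds)
ValueError: attempt to get argmax of an empty sequence
```

```bash
cat >> h.py <<'E'
def plan(xyz,yaw,cmd=None):
    """yaw: world angle (deg) of tool y axis, tool pointing down. Prints fractions from current pose."""
    o=telemetry.get_obs(); R0=R.from_rotvec(o['tool_rot']); y=np.radians(yaw)
    ty=np.array([np.cos(y),np.sin(y),0]);tz=np.array([0,0,-1.]);c=[]
    for s in(1,-1): 
        Rt=R.from_matrix(np.c_[np.cross(s*ty,tz),s*ty,tz]); c.append((R0.inv()*Rt).as_rotvec())
    a=min(c,key=np.linalg.norm)
    t=R0.inv().apply(np.array(xyz)-o['tool_pos'])
    print('turn',np.round(np.degrees(a)/30,3),'shift',np.round(t/.3,4),'steps',np.linalg.norm(t)/.0625,np.degrees(np.linalg.norm(a))/10.7)
E
python3 - <<'E'
from h import *
t=load('top');s=load('scene')
print(t['image'][186:200:4,380:404:4].tolist())
dk=lambda H,S,V:(V<45)
blk=lambda H,S,V:((V<75))
hs=cv2.cvtColor(t['image'],cv2.COLOR_RGB2HSV)
yel=lambda H,S,V:(H>20)&(H<35)&(S>150)
print('ped');blob(t,(360,410,157,215),yel,.05);blob(s,(120,170,200,245),yel,.05)
P=cloud(t); k=np.zeros(P.shape[:2],bool);k[155:210,365:408]=1;k&=(P[...,2]>.04)&(P[...,2]<.062)
q=P[k]*1000;C=np.cov(q[:,:2].T);w,e=np.linalg.eigh(C);print('top all',len(q),q.mean(0),np.sqrt(12*w),np.degrees(np.arctan2(e[1,1],e[0,1])),cv2.minAreaRect(q[:,:2].astype(np.float32)))
o=telemetry.get_obs();print(R.from_rotvec(o['tool_rot']).as_matrix().round(3))
plan((.5,.2,.24),-13)
E
python3 -c "
import cv2
a=cv2.imread('pics/top.png')[135:220,345:420];cv2.imwrite('pics/crop2.png',cv2.resize(a,None,fx=7,fy=7,interpolation=cv2.INTER_CUBIC))"
```

```text
[[[107, 92, 51], [71, 63, 55], [72, 64, 56], [72, 64, 57], [72, 64, 56], [113, 104, 96]], [[177, 146, 42], [71, 64, 56], [70, 63, 55], [71, 63, 55], [72, 63, 56], [96, 87, 73]], [[140, 118, 78], [71, 64, 58], [71, 63, 57], [71, 63, 56], [72, 64, 57], [74, 66, 60]], [[121, 114, 108], [83, 72, 55], [83, 72, 56], [148, 121, 49], [230, 190, 26], [245, 218, 44]]]
ped
  n 530 mean [ 587.6 -309.7] pca [63.6 80.4] long axis deg -178.1 rect [ 577.5 -313.4] [101.9  64.2] 17.2
  n 40 mean [ 561.3 -306.4] pca [37.7 79.7] long axis deg 70.8 rect [ 560.7 -306.7] [77.4 37.5] 66.2
top all 976 [ 567.21613321 -314.45208426   51.06216057] [ 73.47924906 136.50591254] -163.43819352759897 ((566.19091796875, -313.5789489746094), (138.3280029296875, 90.30773162841797), 14.737407684326172)
[[-0.974  0.227 -0.001]
 [ 0.227  0.974 -0.002]
 [ 0.    -0.002 -1.   ]]
turn [-0.003  0.003  2.996] shift [-1.4722 -1.0542 -0.0311] steps 8.692771389196892 8.401023989894993
```

View pics/crop2.png

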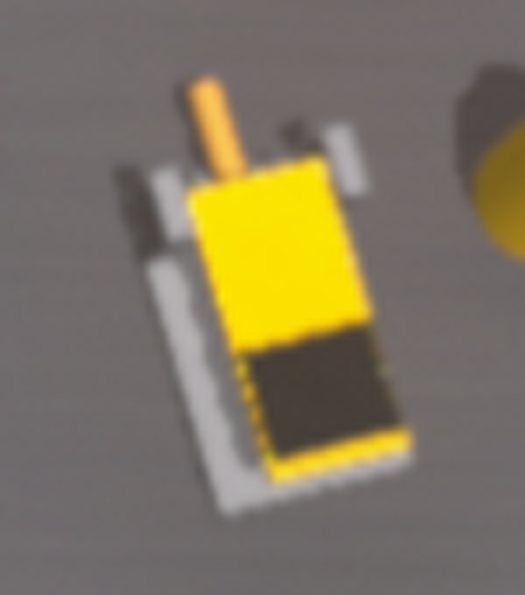

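The crop shows the pad with corners at about (245,352), (365,325), (405,430) and (280,460), so its centre is near crop (325,392), which is top (391,190.5).

```bash
python3 - <<'E'
from h import *
t=load('top'); p=onplane(t,[[345+325/7-.5,135+392/7-.5]],.053)[0]; print(p)
plan((.5,.2,.23),76.9); plan((p[0],p[1],.15),76.9)
E
```

```text
[ 0.53065817 -0.32836583  0.053     ]
turn [-0.004 -0.    -0.   ] shift [-1.4722 -1.0541  0.0022] steps 8.69134181905282 0.010275346062398617
turn [-0.004 -0.    -0.   ] shift [-1.9713 -2.7457  0.272 ] steps 16.27684323149551 0.010275346062398617
```

```bash
python3 -m pendant '[0,0,0,-0.5,-0.3,0,0, 0,0,0,-1,-0.65,0,0, 0,0,0,-1,-1,0,0, 0,0,0,-1,-1,0,0, 0,0,0,-1,-1,0,0, 0,0,0,-1,-1,0,0, 0,0,0,-1,-1,0,0, 0,0,0,-1,-1,0,0, 0,0,0,-1,-1,0,0]' 20
```

```text
t: 1.23
tool_pos: [0.3657, 0.2485, 0.231]
tool_rot: [-0.359, -3.12, -0.0]
contact_force: [-0.5, 0.2, -0.1]
opening: -0.0001
grip_force: 0.0
```

```bash
python3 -m pendant '[0,0,0,-0.5,-0.9,0,0, 0,0,0,-0.5,-0.9,0,0, 0,0,0,-0.5,-0.9,0,0, 0,0,0,-0.5,-0.9,0,0, 0,0,0,-0.5,-0.9,0,0, 0,0,0,-0.5,-0.9,0,0]' && python3 -m pendant '[0,0,0,-0.47,-0.85,0,0, 0,0,0,-0.47,-0.85,0,0, 0,0,0,-0.47,-0.85,0,0, 0,0,0,-0.47,-0.85,0,0, 0,0,0,-0.47,-0.85,0,0, 0,0,0,-0.47,-0.85,0.27,0, 0,0,0,-0.47,-0.85,0.27,0, 0,0,0,-0.47,-0.85,0.27,0]'; python3 - <<'E'
from h import *
plan((.531,-.328,.06),76.9)
E
```

```text
t: 1.98
tool_pos: [0.4514, -0.0502, 0.231]
tool_rot: [-0.363, -3.12, 0.0]
contact_force: [-0.6, -0.3, 0.9]
opening: 0.0001
grip_force: 0.0
t: 2.98
tool_pos: [0.53, -0.3262, 0.1482]
tool_rot: [-0.354, -3.118, -0.004]
contact_force: [0.2, -0.3, 0.6]
opening: 0.0001
grip_force: 0.0
turn [ 0.004 -0.008  0.005] shift [-0.0059 -0.0057  0.2941] steps 1.4123167387104865 0.028021504286732946
```

```bash
python3 -m pendant '[0,0,0,0,-0.005,0.2,0, 0,0,0,0,-0.005,0.3,0, 0,0,0,0,-0.005,0.34,0, 0,0,0,0,-0.005,0.37,0, 0,0,0,0,-0.005,0.39,0, 0,0,0,0,-0.005,0.39,0]'
```

```text
t: 3.72
tool_pos: [0.5314, -0.3306, 0.037]
tool_rot: [0.357, 3.119, -0.001]
contact_force: [-4.4, 5.1, 7.7]
opening: 0.0004
grip_force: 4.1
```

```bash
python3 -m pendant '[0,0,0,0,0,0.02,0, 0,0,0,0,0,0.035,0, 0,0,0,0,0,0.05,0, 0,0,0,0,0,0.05,0, 0,0,0,0,0,0.05,0]'
```

```text
t: 4.35
tool_pos: [0.5328, -0.3312, 0.0293]
tool_rot: [0.356, 3.119, -0.001]
contact_force: [-17.2, 14.2, 40.2]
opening: -0.0004
grip_force: 20.9
```

```bash
python3 -m pendant '[0,0,0,0,0,-0.01,0, 0,0,0,0,0,-0.01,0, 0,0,0,0,0,-0.01,0, 0,0,0,0,0,-0.01,0]'; python3 -m pendant '[0,0,0,0,0,-0.1,0, 0,0,0,0,0,-0.3,0, 0,0,0,0,0,-0.5,0.5, 0,0,0,0,0,-0.65,1,0,0,0,0,0,-0.65,1,0,0,0,0,0,-0.65,1]'; python3 - <<'E'
from h import *
d=shot('scene','s2'); P=cloud(d)
P0=cloud(load('scene'));print(np.nanmedian(P[210:218,140:154,2]),np.nanmedian(P0[210:218,140:154,2]))
plan((.635,-.105,.18),25.7)
print(telemetry.get_obs()['q'].round(3))
E
```

```text
t: 4.85
tool_pos: [0.5327, -0.3312, 0.0298]
tool_rot: [0.356, 3.118, -0.002]
contact_force: [-11.3, 10.1, 27.4]
opening: -0.0002
grip_force: 14.0
t: 5.6
tool_pos: [0.5304, -0.3304, 0.2178]
tool_rot: [0.358, 3.119, -0.002]
contact_force: [-0.2, -0.0, -0.3]
opening: 0.0721
grip_force: 0.0
0.05452559026793855 0.054435645701906114
turn [ 0.    -0.     1.707] shift [-0.1717  0.8097  0.1202] steps 4.014789406790823 4.785890130964073
[-0.676  0.06   1.631  0.     1.451 -2.018]
```

```bash
python3 -m pendant '[0,0,0.33,-0.04,0.2,0,1, 0,0,0.67,-0.09,0.4,0,1, 0,0,1,-0.13,0.6,0,1, 0,0,1,-0.17,0.81,0,1, 0,0,1,-0.17,0.81,0,1,0,0,1,-0.17,0.81,0,1]'; python3 - <<'E'
from h import *
plan((.635,-.105,.18),25.7)
E
```

```text
t: 6.4
tool_pos: [0.634, -0.1051, 0.2146]
tool_rot: [-1.152, -2.92, 0.001]
contact_force: [-0.6, -0.5, -0.7]
opening: 0.0853
grip_force: 0.0
turn [-0.004 -0.004  0.708] shift [-0.0027  0.0028  0.1152] steps 0.5534013085822407 1.9842985169134522
```

```bash
python3 -m pendant '[0,0,0.35,0,0,0.1,1, 0,0,0.708,-0.003,0.003,0.2,1, 0,0,0.708,-0.003,0.003,0.3,1, 0,0,0.708,-0.003,0.003,0.3,1]'; python3 - <<'E'
from h import *
plan((.635,-.105,.034),25.7)
d=shot('top','t3');blob(d,(295,340,135,175),lambda H,S,V:(H>95)&(H<130)&(S>100),.075)
d=shot('scene','s3')
E
```

```text
t: 6.9
tool_pos: [0.6329, -0.1063, 0.1223]
tool_rot: [-1.672, -2.651, 0.004]
contact_force: [-0.6, -0.3, -0.5]
opening: 0.0858
grip_force: 0.0
turn [-0.011 -0.009 -0.006] shift [-0.0006  0.0097  0.2943] steps 1.4135538585647585 0.043657157906773804Traceback (most recent call last):
  File "<stdin>", line 3, in <module>
  File "h.py", line 23, in blob
    n,l,s,_=cv2.connectedComponentsWithStats(k); i=1+np.argmax(s[1:,4]); v,u=np.nonzero(l==i)
                                                     ~~~~~~~~~^^^^^^^^^
    return _wrapfunc(a, 'argmax', axis=axis, out=out, **kwds)
    return bound(*args, **kwds)
ValueError: attempt to get argmax of an empty sequence
```

Occluded from above. The geometry is clear, so I'll descend and grip with 50 N.

```bash
python3 -m pendant '[0,0,0,0,0.008,0.15,1, 0,0,0,0,0.008,0.25,1, 0,0,0,0,0.008,0.293,1, 0,0,0,0,0.008,0.293,1, 0,0,0,0,0.008,0.293,0.3, 0,0,0,0,0.008,0.293,0, 0,0,0,0,0.008,0.293,0, 0,0,0,0,0.008,0.293,0, 0,0,0,0,0.008,0.293,0]' 50; python3 - <<'E'
from h import *
d=shot('scene','s3'); print(telemetry.get_obs()['q'].round(2))
blob(d,(190,235,235,285),lambda H,S,V:(H>95)&(H<130)&(S>100),.075)
cv2.imwrite('pics/crop3.png',cv2.resize(d['image'][150:300,120:400,::-1],None,fx=2.8,fy=2.8))
E
```

```text
t: 8.07
tool_pos: [0.6389, -0.1045, 0.0399]
tool_rot: [1.672, 2.658, 0.0]
contact_force: [-0.6, -0.4, 6.0]
opening: 0.0394
grip_force: 52.4
[-0.28  0.28  1.69 -0.    1.16 -0.72]
  n 55 mean [628.3 -84.3] pca [13.  35.7] long axis deg -158.4 rect [626.7 -83.6] [33.8 12.7] 16.1
```

View pics/crop3.png

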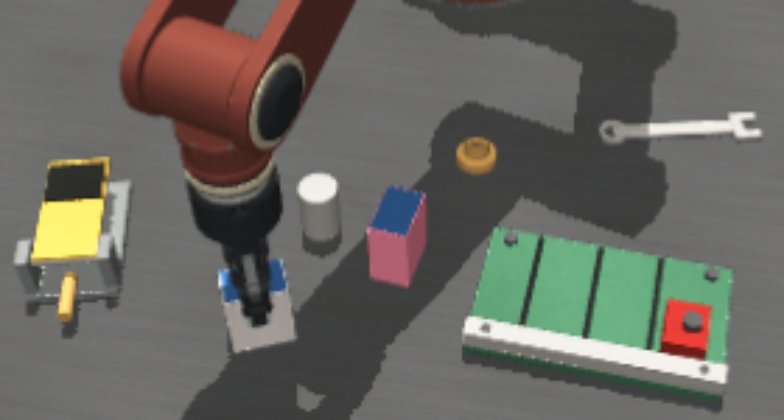

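The grip is good: opening 39.4 mm, 52 N, with the fingers astride the block at crop (258,300). Lift, then move over the fixture at yaw −3.1°.

```bash
python3 -m pendant '[0,0,0,0,0,-0.1,0, 0,0,0,0,0,-0.25,0, 0,0,0,0,0,-0.33,0, 0,0,0,0,0,-0.33,0,0,0,0,0,0,-0.33,0]'; python3 - <<'E'
from h import *
plan((.580,.215,.135),-3.1)
E
```

```text
t: 8.75
tool_pos: [0.6366, -0.1036, 0.1346]
tool_rot: [-1.671, -2.656, 0.002]
contact_force: [-0.4, 0.7, -4.2]
opening: 0.0395
grip_force: 52.1
turn [-0.007 -0.004  0.958] shift [1.039e+00 2.898e-01 8.000e-04] steps 5.177670336959648 2.6871744974894662
```

```bash
python3 -m pendant '[0,0,0.1,0.1,0.03,0,0, 0,0,0.3,0.25,0.07,0,0, 0,0,0.5,0.4,0.12,0,0, 0,0,0.7,0.55,0.16,0,0, 0,0,0.85,0.7,0.2,0,0, 0,0,0.958,0.85,0.25,0,0, 0,0,0.958,0.95,0.28,0,0, 0,0,0.958,1,0.285,0,0, 0,0,0.958,1,0.285,0,0, 0,0,0.958,1,0.285,0,0]'; python3 - <<'E'
from h import *
plan((.580,.215,.062),-3.1)
d=shot('scene','s4'); cv2.imwrite('pics/crop4.png',cv2.resize(d['image'][170:320,230:420,::-1],None,fx=4,fy=4,interpolation=cv2.INTER_CUBIC))
E
```

```text
t: 10.0
tool_pos: [0.5853, 0.2021, 0.1367]
tool_rot: [2.282, 2.16, -0.002]
contact_force: [0.4, -1.5, -4.4]
opening: 0.0389
grip_force: 51.9
turn [-0.002  0.002 -0.002] shift [ 0.0422 -0.0197  0.2491] steps 1.2164668130892813 0.007964643494702078
```

View pics/crop4.png

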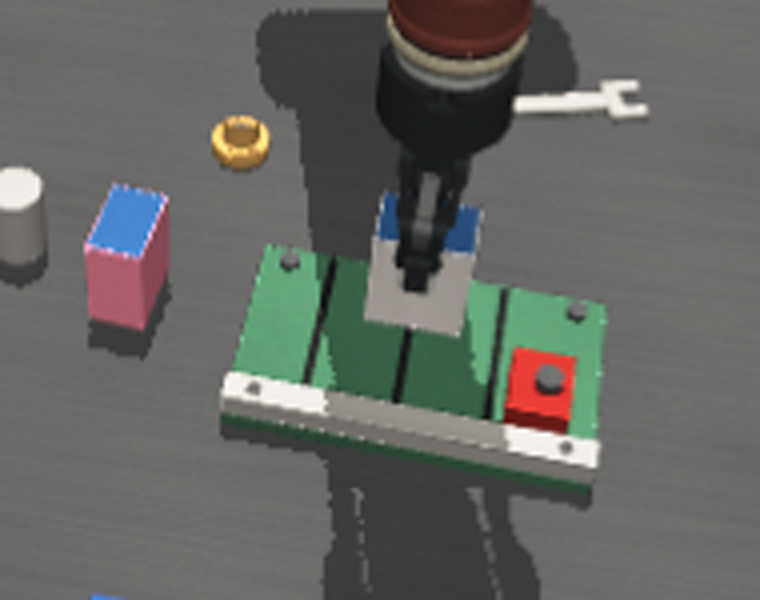

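The block hangs upright at crop (420,260), on the −y side of the stop (540,390). Descend.

```bash
python3 -m pendant '[0,0,0,0.02,-0.02,0.1,0, 0,0,0,0.04,-0.02,0.2,0, 0,0,0,0.04,-0.02,0.25,0, 0,0,0,0.04,-0.02,0.265,0, 0,0,0,0.04,-0.02,0.28,0, 0,0,0,0.04,-0.02,0.28,0]';  python3 - <<'E'
from h import *
d=shot('scene','s5');o=telemetry.get_obs();print(o['contact_force'],o['wrist_torque'],o['tool_pos'])
plan((.5968,.239,.052),-3.1)
E
```

```text
t: 10.8
tool_pos: [0.5807, 0.2155, 0.0543]
tool_rot: [2.28, 2.16, 0.002]
contact_force: [0.4, 0.1, -4.3]
opening: 0.0396
grip_force: 51.8
[-0.40859451 -0.63590163 -4.29352863] [-0.01001049 -0.03096967  0.01993441] [0.58070181 0.21565573 0.05442387]
turn [ 0.003 -0.001  0.   ] shift [0.0806 0.0494 0.0082] steps 0.45536283693450746 0.008760255821568039
```

```bash
python3 -m pendant '[0,0,0,0,0,0.01,0, 0,0,0,0,0,0.02,0, 0,0,0,0,0,0.02,0]'; python3 -m pendant '[0,0,0,0,0.02,0,0, 0,0,0,0,0.04,0,0, 0,0,0,0,0.045,0,0, 0,0,0,0,0.055,0,0, 0,0,0,0,0.055,0,0]'; python3 - <<'E'
from h import *
o=telemetry.get_obs();print(o['contact_force'],o['wrist_torque'],o['tool_pos'])
E
```

```text
t: 11.22
tool_pos: [0.5822, 0.2162, 0.0519]
tool_rot: [2.279, 2.16, 0.005]
contact_force: [-4.0, -0.8, 11.0]
opening: 0.0392
grip_force: 53.6
t: 11.85
tool_pos: [0.5958, 0.2157, 0.0519]
tool_rot: [-2.278, -2.159, 0.004]
contact_force: [-14.8, -1.5, 19.4]
opening: 0.0393
grip_force: 54.7
[-14.7774662   -1.53752961  19.35023233] [-0.23743582  2.5505701   0.07697058] [0.59576571 0.21571448 0.05189385]
```

Fence contact is where predicted (u = 583 mm). Now slide to the stop.

```bash
python3 -m pendant '[0,0,0,0.03,0,0,0, 0,0,0,0.06,0,0,0, 0,0,0,0.07,0,0,0, 0,0,0,0.08,0,0,0, 0,0,0,0.09,0,0,0, 0,0,0,0.09,0,0,0, 0,0,0,0.09,0,0,0]'; python3 - <<'E'
from h import *
o=telemetry.get_obs();print(o['contact_force'],o['wrist_torque'],o['tool_pos'])
r=R.from_rotvec(o['tool_rot']).as_matrix();print(r.round(4))
E
```

```text
t: 12.72
tool_pos: [0.597, 0.2384, 0.052]
tool_rot: [2.278, 2.16, -0.014]
contact_force: [-17.4, -15.6, 22.8]
opening: 0.0395
grip_force: 55.3
[-17.44933577 -15.63374514  22.78148007] [-2.22525189  2.87214419  0.1303477 ] [0.59697448 0.23842384 0.05200348]
[[ 0.0531  0.9986 -0.0054]
 [ 0.9986 -0.0531 -0.0077]
 [-0.008  -0.005  -1.    ]]
```

```bash
python3 -m pendant '[0,0,0,0.01,-0.003,-0.007,0, 0,0,0,0.01,-0.003,-0.007,0, 0,0,0,0.01,-0.003,-0.007,0, 0,0,0,0.01,-0.003,-0.007,0]'; python3 - <<'E'
from h import *
o=telemetry.get_obs();print(o['contact_force'],o['wrist_torque'],o['tool_pos'])
d=shot('top','t6');shot('scene','s6')
a=cv2.resize(d['image'][140:215,160:265,::-1],None,fx=3.6,fy=4.8,interpolation=cv2.INTER_CUBIC)
b=cv2.resize(load('s6')['image'][200:300,280:400,::-1],None,fx=3.4,fy=3.6,interpolation=cv2.INTER_CUBIC)[:360]
cv2.imwrite('pics/crop6.png',np.hstack([a,b]))
E
```

```text
t: 13.22
tool_pos: [0.597, 0.2392, 0.0524]
tool_rot: [2.275, 2.157, -0.017]
contact_force: [-10.3, -20.3, 14.3]
opening: 0.0393
grip_force: 54.3
[-10.33635769 -20.25432378  14.3415482 ] [-3.25133798  1.77610891  0.09996622] [0.59699047 0.23921871 0.05240135]
```

View pics/crop6.png

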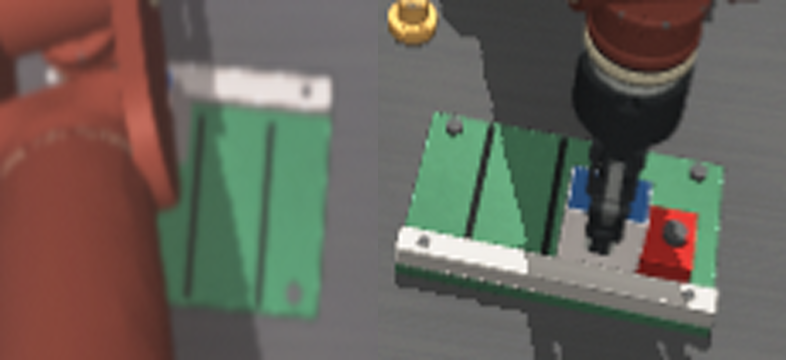

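The right half shows the block flush in the corner, touching the fence below and the red stop at (670,240). Ease the stop push slightly to balance the forces.

```bash
python3 -m pendant '[0,0,0,-0.005,0.002,0.004,0, 0,0,0,-0.005,0.002,0.004,0, 0,0,0,-0.005,0.002,0.004,0, 0,0,0,-0.005,0.002,0.004,0]'; python3 - <<'E'
from h import *
o=telemetry.get_obs();print(o['contact_force'],o['wrist_torque'],o['tool_pos'])
print(R.from_rotvec(o['tool_rot']).as_matrix().round(4))
d=load('s6'); P=cloud(d); hs=cv2.cvtColor(d['image'],cv2.COLOR_RGB2HSV).astype(int)
k=np.zeros(P.shape[:2],bool);k[240:268,330:362]=1
k&=(hs[...,0]>95)&(hs[...,0]<130)&(hs[...,1]>100)
q=P[k]; q=q[np.isfinite(q[:,2])&(q[:,2]>.07)]; A=np.c_[q[:,:2]-q[:,:2].mean(0),np.ones(len(q))]
s,*_=np.linalg.lstsq(A,q[:,2],rcond=None);print('top plane slope',s,len(q),'resid',(q[:,2]-A@s).std(),q.min(0),q.max(0))
v,u=np.nonzero(k); w=onplane(d,np.c_[u,v],.087)[:,:2]*1000
e=np.array([[.9985,-.0541],[.0541,.9985]]); c=w@e.T
print('u range',np.percentile(c[:,0],[1,99]),'v range',np.percentile(c[:,1],[1,99]))
E
```

```text
t: 13.82
tool_pos: [0.597, 0.2391, 0.0522]
tool_rot: [2.278, 2.159, -0.015]
contact_force: [-14.1, -17.2, 19.7]
opening: 0.0395
grip_force: 54.8
[-14.13926655 -17.24483759  19.66873264] [-2.66640873  2.47203992 -0.01244954] [0.59704197 0.23905188 0.05223188]
[[ 0.0535  0.9986 -0.0047]
 [ 0.9985 -0.0535 -0.0091]
 [-0.0094 -0.0043 -0.9999]]
top plane slope [ 0.69928784 -0.00622273  0.09389334] 114 resid 0.009632011240536604 [0.57707608 0.21260566 0.08582735] [0.66311066 0.26823418 0.15351157]
u range [563.37083326 599.34678454] v range [245.43304806 299.63399212]
```

```bash
python3 - <<'E'
from h import *
A_=[];B=[]
for i in range(6):
    d=optics.get_image('scene'); P=cloud(d); hs=cv2.cvtColor(d['image'],cv2.COLOR_RGB2HSV).astype(int)
    k=np.zeros(P.shape[:2],bool);k[240:268,330:362]=1
    k&=(hs[...,0]>95)&(hs[...,0]<130)&(hs[...,1]>100); A_.append(P[k&(P[...,2]>.075)&(P[...,2]<.1)])
    k=np.zeros(P.shape[:2],bool);k[200:300,270:390]=1
    k&=(hs[...,0]>60)&(hs[...,0]<95)&(hs[...,1]>80); B.append(P[k&(P[...,2]>0)&(P[...,2]<.025)])
for q in(np.vstack(A_),np.vstack(B)):
    A=np.c_[q[:,:2]-q[:,:2].mean(0),np.ones(len(q))]; s,*_=np.linalg.lstsq(A,q[:,2],rcond=None); print(s.round(4),len(q),(q[:,2]-A@s).std().round(4))
o=telemetry.get_obs();print(o['t'],o['contact_force'],o['tool_pos'])
E
```

```text
[ 0.0053 -0.0227  0.0884] 606 0.0015
[-0.0301 -0.0043  0.0122] 11009 0.0023
14.125 [-13.86034422 -16.78216601  18.32507738] [0.59702489 0.23906163 0.05221581]
```

The block leans about 0.02 rad toward the stop, within the 0.04 limit. Trim it out with a small turn and a slightly lower stop push.

```bash
python3 -m pendant '[-0.005,0.015,0,-0.002,0,0,0, -0.01,0.03,0,-0.004,0,0,0, -0.01,0.03,0,-0.004,0,0,0, -0.01,0.03,0,-0.004,0,0,0, -0.01,0.03,0,-0.004,0,0,0]'; python3 - <<'E'
from h import *
A_=[]
for i in range(6):
    d=optics.get_image('scene'); P=cloud(d); hs=cv2.cvtColor(d['image'],cv2.COLOR_RGB2HSV).astype(int)
    k=np.zeros(P.shape[:2],bool);k[240:268,330:362]=1
    k&=(hs[...,0]>95)&(hs[...,0]<130)&(hs[...,1]>100); A_.append(P[k&(P[...,2]>.075)&(P[...,2]<.1)])
q=np.vstack(A_);A=np.c_[q[:,:2]-q[:,:2].mean(0),np.ones(len(q))]; s,*_=np.linalg.lstsq(A,q[:,2],rcond=None); print(s.round(4),len(q))
k=np.zeros(P.shape[:2],bool);k[200:220,130:160]=1; print('pad z',np.nanmedian(P[210:218,140:154,2]))
o=telemetry.get_obs();print(o['t'],o['contact_force'],o['wrist_torque'],o['tool_pos'],R.from_rotvec(o['tool_rot']).as_matrix()[:,2])
E
```

```text
t: 14.75
tool_pos: [0.5969, 0.2389, 0.0518]
tool_rot: [-2.276, -2.158, -0.011]
contact_force: [-12.3, -13.5, 16.9]
opening: 0.0389
grip_force: 54.5
[ 0.0202 -0.0012  0.088 ] 607
pad z 0.05421536608237762
15.05 [-13.73785257 -12.89398262  16.39139701] [-2.17670476  2.34927745  0.02057592] [0.59688722 0.23885115 0.051829  ] [ 0.00166909  0.00819535 -0.99996502]
```

```bash
python3 -m pendant '[0,0,0,0.003,0.002,0,0, 0,0,0,0.003,0.002,0,0, 0,0,0,0.003,0.002,0,0, 0,0,0,0.003,0.002,0,0, 0,0,0,0.003,0.002,0,0, 0,0,0,0.003,0.002,0,0]' && python3 -c "
from station import ctrl; print(ctrl.finish_job())"
```

```text
t: 15.8
tool_pos: [0.5969, 0.2389, 0.0518]
tool_rot: [-2.276, -2.158, -0.007]
contact_force: [-16.2, -16.9, 19.3]
opening: 0.0397
grip_force: 55.0
the job is handed in; nothing more can be done
None
```

I handed the job in at about 16 s with the treadle pressed and released, and the aluminium offcut held in the corner at about 16 N (fence), 17 N (stop) and 19 N (down), measured at the wrist; it looked square and flat, but no verdict came back.

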